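Hang the sample basket on the draining boom, unlatch the boom and hold it up

TASK

Hang the steel sample basket by its handle on the hook at the end of the draining boom and let go of it. Then pull the boom's red-knobbed spring latch sideways, lift the boom off its ball by the latch handle, and finish still holding it up by that handle with the basket hanging quietly on the hook, its underside at least 10 cm above the worktop. Leave the beaker, the jar of caps and the roll of film where they stand.

Things in the scene. Friction and masses are not known exactly. Their poses are not given: they have to be found in the camera images.
- stand: Fixed draining stand on the worktop: steel base plate 215 x 90 x 12 mm, two blue hinge cheeks at the far end, a steel ball on a post under the boom (26 mm, 30 mm flat collar below it). Origin on the worktop. The boom runs along its x, hook end towards -x (the robot); the latch handle sticks out on its +y side. Its y is parallel to the hinge axis and to the latch's slide.
- hinge_axis (a point): Point on the boom's hinge axis, in the boom's middle plane, 115 mm above the worktop; the axis is horizontal, along the stand's y. The boom is an aluminium bar 24 mm wide, 16 mm high, level when down, its centre line at 115 mm height.
- hook (a point): Where the basket's handle should hang: top of the level hook bar (8 mm round steel) at the boom's free end, 240 mm from the hinge axis, 119 mm above the worktop. The bar runs on 26 mm outward (stand -x), then bends up to a tip 18 mm above this point and 36 mm outward of it; inward it runs 45 mm to the boom's black end. Moves with the boom; frame: x from the hook towards the hinge.
- boom (a joint): Hinge of the boom, rad: 0 down on the ball, where the latch locks it; grows as the hook end rises; stops at 0.8. It stays up only while held.
- latch (a joint): Slide of the spring latch in the boom, m: 0 locked, grows as the handle is pulled out sideways (stand +y), stops at 0.016. The boom can rise once it is pulled beyond 0.010; keep it pulled until the boom has risen 0.35 rad. The spring pulls back with 3 N at 0 and 10 N at full travel.
- latch_grip (a point): Middle of the latch handle: a level round steel bar, 12 mm thick, along the stand's y, 115 mm above the worktop, 120 mm from the hinge axis towards the hook. Free length 48 mm: 22 mm inward to an upright plate 20 mm wide, 26 mm outward to a red knob 24 mm across. Pinched from above across the boom's length it turns in the grip, so an upright gripper can follow the arc. Moves with latch and boom.
- basket_grip (a point): Centre of the orange grip block on top of the basket's handle, 20 x 16 x 38 mm (basket x, y, z; z up). Underside of the basket 119 mm below. Basket: about 120 g, perforated steel cup 68 mm across, 45 mm high. The wire handle (6 mm) under the block is a loop in the basket's y-z plane; opening 54 mm wide, 48 mm high, from the cup's rim (72 mm below this point) to the wire (24 mm below), level for 40 mm.
- basket_loop (a point): Underside of the level top of the basket's wire handle, in its middle (24 mm below basket_grip): the point that rests on the hook.
- basket: The steel sample basket; origin at the centre of its underside, z up.
- beaker: Glass beaker 67 x 78 x 83 mm, a bystander; origin under its centre.
- caps_jar: Clear jar full of screw caps, 78 mm across, 107 mm high, a bystander; origin under its centre.
- film: Upright white roll of sealing film, 36 mm across, 104 mm high, a bystander; origin under its centre.
Not all that is in view belongs to the job. What is shaped like the basket but yellow is not meant.

How it is judged:
By the outcome, as a careful person would: the job done as asked, in the order asked, and still so for the second after the job is handed in, while the arm keeps its last pose, push and grip.
It also fails if it takes over 61 s, if anything falls off the work surface, if the arm or the gripper's body presses on something with over 40 N, if the wrist force passes 120 N, or if a joint passes its speed limit or range.

ROBOT

A 7-joint arm with a two-finger parallel gripper is mounted at the origin on a cart in front of the work surface, level with it; the furniture and walls round the work are solid. World frame = base frame: x ahead of the robot, y to its left, z up, the work surface at z = 0. Lengths are in mm, angles in rad, forces in N, time in s.
With the tool pointing down it reaches from about 400 to 900 mm from the base axis. Payload 5.5 kg.
Tool frame: the origin (TCP) lies where the fingers leave the gripper's body, on its centre line; the fingertips stand 66 mm ahead of it and the grasp point (between the pads) lies 47 mm ahead of it; z points along the fingers, y is the line along which they close (so a half turn about z gives the same grasp; the last joint's range is limited). The gripper opens to 92 mm and grips with 3 to 60 N. Pads are 19 mm wide; open, the fingers measure 130 mm over their backs; the gripper's body (75 mm by 190 mm) begins 47 mm behind the grasp point.
Start: joints at [-0.85, 0.501, -0.427, 1.55, 0.221, 1.138, -0.21], TCP at [287.25, 583.083, 292.229] pointing down, gripper open.
Joint ranges: [-2.88, 2.88], [-0.31, 2.03], [-1.54, 1.56], [0.2, 2.42], [-1.41, 4.55], [0.19, 2.02], [-2.57, 2.57]. Speed limits (rad/s): [2.57, 2.57, 3.14, 3.14, 3.14, 3.14, 3.14].

INTERFACE

Orientations are given as a rotation vector (axis times angle).
In Python, from cell import bot, cams gives the robot as it stands.
- The arm moves only by the tool step_arm, never from a script. Its argument "targets" is a list of rows, each an object of numbers: "grip": the opening, from -1 (shut) to 1 (fully open), so that 0 is half open; "dx", "dy", "dz": the shift along the world's x, y, z as a fraction of full scale; "wx", "wy", "wz": the turn, a rotation vector about the world's x, y, z as a fraction of full scale. A call has 1 to 12 rows; each row shifts and turns the commanded pose from where the row before left it; what a row does not reach is not made up. Full scale, the value 1, is 4 cm for a shift and 0.1 rad for a turn. A row lasts 1/12 s, in which the tool goes at most 41.7 mm and 7.16 degrees, less where a joint would pass 70% of its speed; a pose out of reach is approached as far as the arm can. A call with a number of a shift or a turn outside -1 to 1 is refused whole. A call with a gripper value outside its range is refused whole. The fingers move at their own pace and stop on an object; the grip force is fixed at half the most. Time passes only in rows, so rows that do not move let the fingers close. It gives the time, the measured TCP pose, the force, the opening and the grip force at its end, in the units of the state.
- bot.state(): the state, without advancing time (a new reading comes with each control period).
- cams.snapshot(name): name is "scene" or "top"; returns a dict with "pixels" (480x640x3 uint8, red, green, blue), "fx", "fy", "cx", "cy" (pixels), "k1" (the pictures are not rectified: a ray, as slopes to the right and down, at radius r is drawn at 1 + k1 r^2 times it, then the intrinsics apply), "rvec" (rotation vector, rad) and "tvec" (3), from world to camera coordinates, as OpenCV has them. Camera axes: x right, y down, z forward; pixel columns grow to the right and rows downward; lengths in mm; the calibration is good to about 2 mm. A picture is of the moment at which its call begins. There is no depth.
- bot.close_job(): hands the job in; it is judged then, once.
The state is a dict: "clock": time; "joint_positions": joint angles; "qd": joint speeds; "tau": joint torques, N m; "ee_pos": TCP position; "eef_rot": TCP orientation; "wrist_force": force on the tool from outside, world axes, zero at the start; "ft_torque": the same for the moment, N m; "opening": opening from 0.0 (shut) to 1.0 (fully open); "gripper_force": force on a finger pad.
Only numpy, scipy, OpenCV 4.12 (cv2) and the standard library are available. Lean on these libraries where they do the work, as an engineer would, in place of code of your own. Each camera call takes 0.05 s, during which the arm holds its last target. There are 200 camera calls.

## Working session

There is one attempt and no reset: what is moved stays moved. The work goes in short steps, Python scripts to look and compute and a tool call to move; the robot and the scene stay as the last step left them, time stands still between calls to the robot, and variables do not carry over. Pictures are saved under pics/ and viewed, at most 10 in all, crops included, and the job is handed in when it is done.

Besides the shell and the picture viewer there is one more tool, called after ">>>" in YAML: its name, and indented under it one key for each argument. step_arm: Moves the arm, as the interface text tells. Its arguments: {"type":"object","properties":{"targets":{"type":"array","items":{"type":"object","properties":{"grip":{"type":"number"},"dx":{"type":"number","minimum":-1,"maximum":1},"dy":{"type":"number","minimum":-1,"maximum":1},"dz":{"type":"number","minimum":-1,"maximum":1},"wx":{"type":"number","minimum":-1,"maximum":1},"wy":{"type":"number","minimum":-1,"maximum":1},"wz":{"type":"number","minimum":-1,"maximum":1}}}}},"required":["targets"]}

```bash
mkdir -p pics; ls; cat > h.py <<'E'
import numpy as np, cv2
from cell import bot, cams
def snap(n,fn=None):
    s=cams.snapshot(n)
    if fn: cv2.imwrite('pics/'+fn,s['pixels'][:,:,::-1])
    return s
def ray(s,u,v):
    K=(s['fx'],s['fy'],s['cx'],s['cy']);xd=np.array([(u-K[2])/K[0],(v-K[3])/K[1]]);x=xd.copy()
    for _ in range(30): x=xd/(1+s['k1']*(x@x))
    R=cv2.Rodrigues(np.array(s['rvec'],float))[0];t=np.array(s['tvec'],float)
    d=R.T@np.array([x[0],x[1],1]);return -R.T@t,d/np.linalg.norm(d)
def plane(s,u,v,z):
    c,d=ray(s,u,v);return c+d*(z-c[2])/d[2]
def tri(s1,p1,s2,p2):
    c1,d1=ray(s1,*p1);c2,d2=ray(s2,*p2)
    A=np.stack([d1,-d2],1);k=np.linalg.lstsq(A,c2-c1,rcond=None)[0]
    a,b=c1+d1*k[0],c2+d2*k[1];return (a+b)/2,np.linalg.norm(a-b)
def proj(s,P):
    R=cv2.Rodrigues(np.array(s['rvec'],float))[0];p=R@np.array(P,float)+np.array(s['tvec'],float)
    x=p[:2]/p[2];x=x*(1+s['k1']*(x@x));return np.array([s['fx']*x[0]+s['cx'],s['fy']*x[1]+s['cy']])
E
python3 - <<'E'
from h import *
import pickle
a=snap('scene','scene0.png');b=snap('top','top0.png');pickle.dump((a,b),open('s0.pkl','wb'))
print(bot.state())
for s in(a,b):print(ray(s,320,240),s['fx'],s['k1'])
E
```

```text
pics
{'clock': 0.1, 'joint_positions': array([-0.84981463,  0.50176849, -0.42682686,  1.55132066,  0.22080048,
        1.1383075 , -0.21032878]), 'qd': array([-0.00015416, -0.00065011, -0.00136465, -0.00439739, -0.00082167,
        0.00080689,  0.00088745]), 'tau': array([-1.22892138e-02, -5.67863882e+01, -5.83909348e+00, -2.79913616e+01,
       -6.91430806e-02,  2.39988731e-02,  4.63910305e-05]), 'ee_pos': array([287.07753589, 582.60217667, 291.28496947]), 'eef_rot': array([-7.12663965e-01, -3.05920900e+00,  2.64625750e-03]), 'wrist_force': array([-0.46475093, -0.58883509, -0.31176658]), 'ft_torque': array([-0.03968713,  0.00353134, -0.03699221]), 'gripper_force': 0.0, 'opening': 1.00411109724414}
(array([1503.45470209,  118.53836078,  700.69065768]), array([-8.50984345e-01,  7.45893852e-04, -5.25190525e-01])) 489.2073681269908 -0.04874477918776614
(array([ 466.46046853,  114.61319207, 1044.00407825]), array([ 0.06782858,  0.02276007, -0.99743735])) 434.7272094420481 -0.05490591737387809
```

View pics/scene0.png

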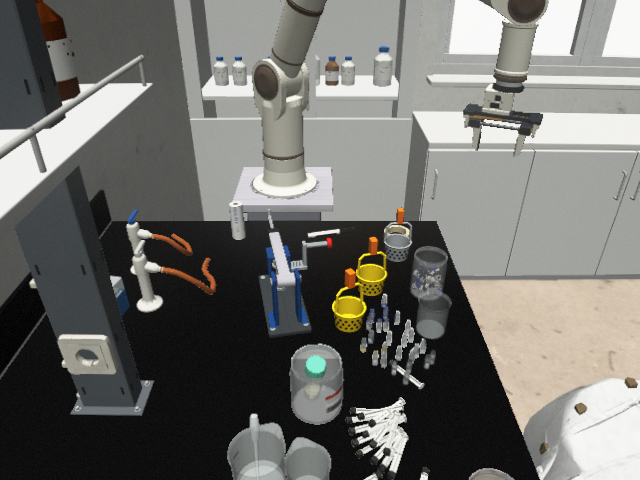

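View pics/top0.png

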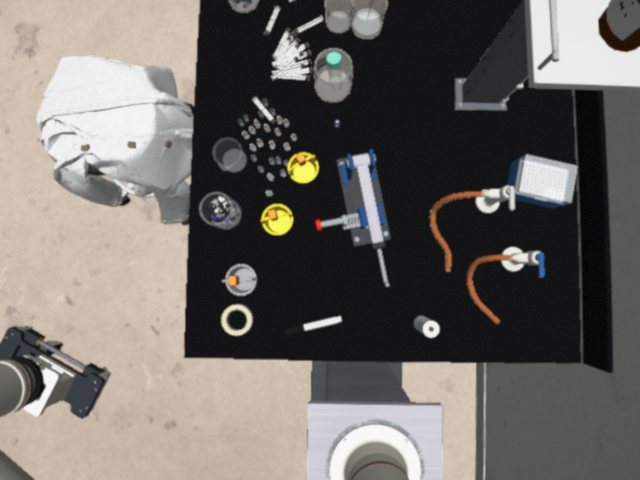

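Scene picture: the steel basket is at (398,243) with its orange block at (400,215). Yellow ones are at (371,278) and (349,312), and the stand's boom runs from (280,290) to the hook at (270,215) with the red knob at (330,243).
Top picture: the basket candidates are steel (240,280), yellow (277,219) and yellow (303,167). The steel-grey one at (240,280) is the one meant. Next I'll measure it and check it in an enlarged crop.

```bash
python3 - <<'E'
from h import *
import pickle
a,b=pickle.load(open('s0.pkl','rb'))
def cents(s,lo,hi,minA=8):
    h=cv2.cvtColor(s['pixels'],cv2.COLOR_RGB2HSV);m=cv2.inRange(h,lo,hi)
    n,l,st,c=cv2.connectedComponentsWithStats(m)
    return [(st[i].tolist(),c[i].round(1).tolist()) for i in range(1,n) if st[i][4]>=minA]
for s in(a,b):
    print('orange',cents(s,(8,190,150),(16,255,255),20)); print('red',cents(s,(0,180,120),(4,255,255)),cents(s,(176,180,120),(180,255,255)))
A=cv2.resize(a['pixels'][190:300,220:440],None,fx=3.6,fy=3.6,interpolation=cv2.INTER_CUBIC)[:300]
A=cv2.resize(a['pixels'][195:345,230:430],None,fx=4,fy=4,interpolation=cv2.INTER_CUBIC)[:, :]
B=cv2.resize(b['pixels'][140:300,215:400],None,fx=4,fy=4,interpolation=cv2.INTER_CUBIC)[:600]
B=cv2.resize(b['pixels'][145:295,210:410],None,fx=4,fy=4,interpolation=cv2.INTER_CUBIC)
cv2.imwrite('pics/ca.png',A[:,:,::-1]);cv2.imwrite('pics/cb.png',B[:,:,::-1])
E
```

```text
orange [([398, 208, 6, 16, 82], [400.3, 215.3]), ([369, 237, 9, 18, 100], [373.4, 245.9]), ([345, 269, 11, 20, 108], [351.0, 278.7])]
red [([326, 238, 6, 9, 39], [329.1, 241.7])] []
orange []
red [([315, 219, 7, 11, 47], [317.6, 224.2])] []
```

View pics/ca.png

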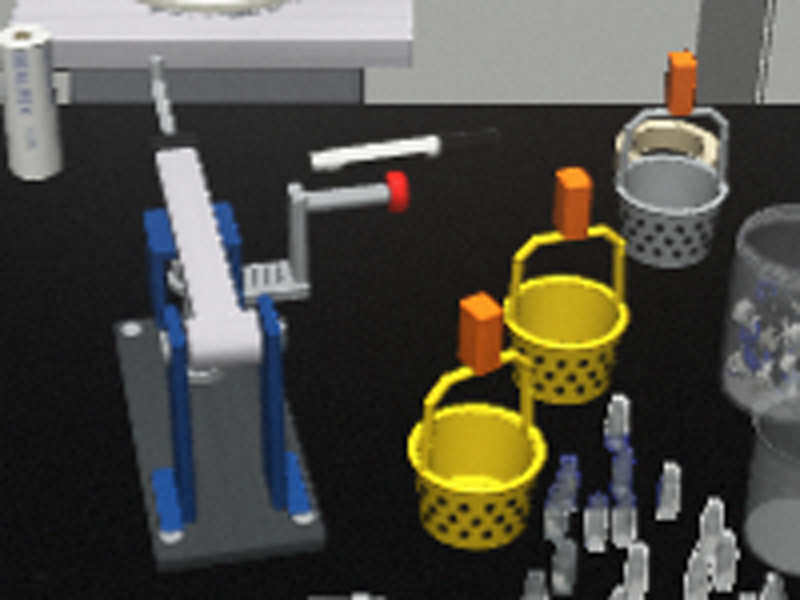

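View pics/cb.png

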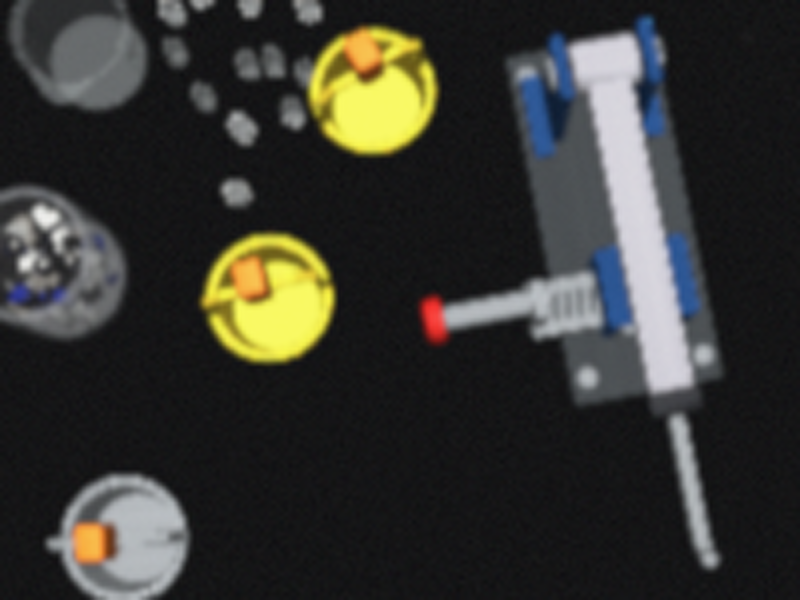

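The crops confirm the grey perforated basket: crop a shows it at (670,200) with its block at (681,83), and crop b at (125,540) with its block at (93,543). The latch handle and red knob are at crop b (434,320), the hook tip at (709,562), and the boom's black end at (675,410).

```bash
python3 - <<'E'
from h import *
import pickle
a,b=pickle.load(open('s0.pkl','rb'))
ca=lambda u,v:((u+.5)/4-.5+230,(v+.5)/4-.5+195); cb=lambda u,v:((u+.5)/4-.5+210,(v+.5)/4-.5+145)
np.set_printoptions(precision=1,suppress=True)
print('block top view z138',plane(b,*cb(91,542),138))
print('block tri',tri(a,(400.3,215.3),b,cb(95,542)))
for f,z in((cb(52,545),95),(cb(182,536),95)):print('handle',plane(b,*f,z))
print('cup rim c z47',plane(b,*cb(125,538),47))
print('scene handle corners', [plane(a,*ca(u,v),95) for u,v in((630,113),(722,113))])
p1=plane(b,*cb(612,100),123);p2=plane(b,*cb(671,380),123);d=(p1-p2);d/=np.linalg.norm(d);print('boom',p1,p2,d,np.degrees(np.arctan2(d[1],d[0])))
print('hook bar',plane(b,*cb(680,425),119),plane(b,*cb(702,530),119))
print('blackend',plane(b,*cb(675,410),123),'tip tri',tri(a,ca(156,60),b,cb(709,560)),plane(b,*cb(709,562),137))
k,e=tri(a,(329.1,241.7),b,(317.6,224.2));print('knob',k,e)
bl=plane(b,*cb(444,317),115);br=plane(b,*cb(530,302),115);print('latchbar',bl,br)
e=(bl-br);print(np.degrees(np.arctan2(e[1],e[0])))
print('hingeend',plane(b,*cb(604,62),123), 'plate corners',[plane(b,*cb(*q),12) for q in((507,58),(575,404),(722,375))])
print('film',plane(b,431,329,104),'jar top',plane(b,*cb(30,255),107))
E
```

```text
block top view z138 [441.6 316.8 138. ]
block tri (array([441.1, 319. , 116.6]), np.float64(0.7575702586006358))
handle [438.4 347.8  95. ]
handle [444.6 276.5  95. ]
cup rim c z47 [441.8 317.5  47. ]
scene handle corners [array([441. , 287.4,  95. ]), array([441.2, 345.2,  95. ])]
boom [682.1  46.3 123. ] [531.6  13.9 123. ] [1.  0.2 0. ] 12.14309500443509
hook bar [507.9   8.5 119. ] [452.4  -3.5 119. ]
blackend [515.7  11.7 123. ] tip tri (array([437.1,  -6.4, 130.8]), np.float64(1.3403936973679604)) [436.2  -4.9 137. ]
knob [563.5 140.7 116. ] 1.5175042222302826
latchbar [564.4 135.  115. ] [573.1  88.9 115. ]
100.7218927750378
hingeend [702.9  50.7 123. ] plate corners [array([733.1, 101.6,  12. ]), array([524.3,  58.7,  12. ]), array([542.8, -28.6,  12. ])]
film [ 342.8 -104.4  104. ] jar top [596.3 362.1 107. ]
```

>>> step_arm:
  targets:
    - {"grip": 1, "dx": 0.351, "dy": -0.603, "dz": -0.116, "wz": 0.432}
    - {"grip": 1, "dx": 0.351, "dy": -0.603, "dz": -0.116, "wz": 0.432}
    - {"grip": 1, "dx": 0.351, "dy": -0.603, "dz": -0.116, "wz": 0.432}
    - {"grip": 1, "dx": 0.351, "dy": -0.603, "dz": -0.116, "wz": 0.432}
    - {"grip": 1, "dx": 0.351, "dy": -0.603, "dz": -0.116, "wz": 0.432}
    - {"grip": 1, "dx": 0.351, "dy": -0.603, "dz": -0.116, "wz": 0.432}
    - {"grip": 1, "dx": 0.351, "dy": -0.603, "dz": -0.116, "wz": 0.432}
    - {"grip": 1, "dx": 0.351, "dy": -0.603, "dz": -0.116, "wz": 0.432}
    - {"grip": 1, "dx": 0.351, "dy": -0.603, "dz": -0.116, "wz": 0.432}
    - {"grip": 1, "dx": 0.351, "dy": -0.603, "dz": -0.116, "wz": 0.432}
    - {"grip": 1, "dx": 0.351, "dy": -0.603, "dz": -0.116, "wz": 0.432}
    - {"grip": 1}

```text
schema error: expected keys grip, dx, dy, dz, wx, wy, wz
```

>>> step_arm:
  targets:
    - {"grip": 1, "dx": 0.351, "dy": -0.603, "dz": -0.116, "wx": 0, "wy": 0, "wz": 0.432}
    - {"grip": 1, "dx": 0.351, "dy": -0.603, "dz": -0.116, "wx": 0, "wy": 0, "wz": 0.432}
    - {"grip": 1, "dx": 0.351, "dy": -0.603, "dz": -0.116, "wx": 0, "wy": 0, "wz": 0.432}
    - {"grip": 1, "dx": 0.351, "dy": -0.603, "dz": -0.116, "wx": 0, "wy": 0, "wz": 0.432}
    - {"grip": 1, "dx": 0.351, "dy": -0.603, "dz": -0.116, "wx": 0, "wy": 0, "wz": 0.432}
    - {"grip": 1, "dx": 0.351, "dy": -0.603, "dz": -0.116, "wx": 0, "wy": 0, "wz": 0.432}
    - {"grip": 1, "dx": 0.351, "dy": -0.603, "dz": -0.116, "wx": 0, "wy": 0, "wz": 0.432}
    - {"grip": 1, "dx": 0.351, "dy": -0.603, "dz": -0.116, "wx": 0, "wy": 0, "wz": 0.432}
    - {"grip": 1, "dx": 0.351, "dy": -0.603, "dz": -0.116, "wx": 0, "wy": 0, "wz": 0.432}
    - {"grip": 1, "dx": 0.351, "dy": -0.603, "dz": -0.116, "wx": 0, "wy": 0, "wz": 0.432}
    - {"grip": 1, "dx": 0.351, "dy": -0.603, "dz": -0.116, "wx": 0, "wy": 0, "wz": 0.432}
    - {"grip": 1, "dx": 0, "dy": 0, "dz": 0, "wx": 0, "wy": 0, "wz": 0}

```text
clock: 1.1
ee_pos: [444.9, 310.7, 239.5]
eef_rot: [0.018, -3.141, 0.008]
wrist_force: [-0.0, -1.0, 0.3]
opening: 0.999
gripper_force: 0.0
```

>>> step_arm:
  targets:
    - {"grip": 1, "dx": 0, "dy": 0, "dz": -0.3, "wx": 0, "wy": 0, "wz": 0}
    - {"grip": 1, "dx": 0, "dy": 0, "dz": 0, "wx": 0, "wy": 0, "wz": 0}
    - {"grip": 1, "dx": 0, "dy": 0, "dz": 0, "wx": 0, "wy": 0, "wz": 0}

```text
clock: 1.35
ee_pos: [440.3, 318.5, 228.1]
eef_rot: [0.03, -3.139, 0.001]
wrist_force: [0.4, 1.1, -0.8]
opening: 0.999
gripper_force: 0.0
```

```bash
python3 - <<'E'
from h import *
import pickle
a=snap('scene');b=snap('top');pickle.dump((a,b),open('s1.pkl','wb'));print(bot.state()['ee_pos'],bot.state()['eef_rot'])
A=cv2.resize(a['pixels'][150:270,350:470],None,fx=3.3,fy=5/1.5,interpolation=cv2.INTER_CUBIC);B=cv2.resize(b['pixels'][220:340,180:300],None,fx=3.3,fy=5/1.5,interpolation=cv2.INTER_CUBIC)
cv2.imwrite('pics/c1.png',np.hstack([A,B])[:,:,::-1])
E
```

```text
[440.72536343 319.09206833 229.04066677] [ 3.09831749e-02 -3.14074820e+00 -6.91636141e-04]
```

View pics/c1.png

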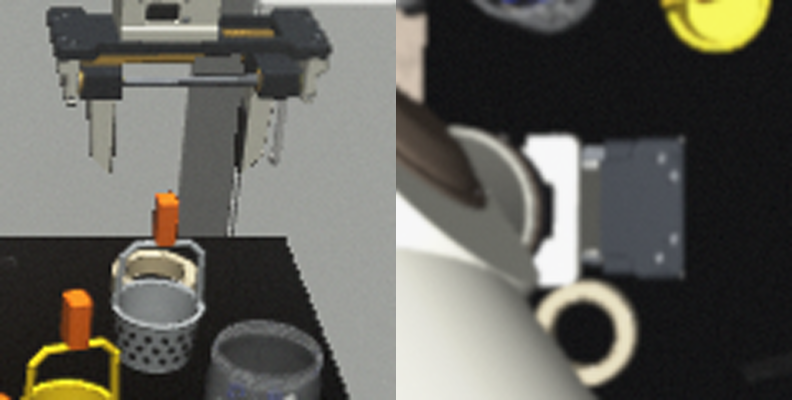

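The left half shows the fingers straddling the steel basket, with the block at (166,218) and the fingertips at about (108,165) and (262,160). I'll check the lateral offset by projection.

```bash
python3 - <<'E'
from h import *
import pickle
a,b=pickle.load(open('s1.pkl','rb'))
for P in((440.7,319,163),(440.7,319+46,163),(440.7,319-46,163),(441.5,317.5,119),(441.5,317.5,138)):
  p=proj(a,P);print(P,p,(p-[350,150])*[3.3,3.333])
E
```

```text
(440.7, 319, 163) [402.06132787 198.45771645] [171.80238196 161.50956891]
(440.7, 365, 163) [420.90076645 198.46522811] [233.97252927 161.53460528]
(440.7, 273, 163) [383.17777181 198.45726144] [109.48664698 161.50805236]
(441.5, 317.5, 119) [399.94989054 214.52448909] [164.83463878 215.06012214]
(441.5, 317.5, 138) [400.61000301 207.72612556] [167.01300992 192.4011765 ]
```

>>> step_arm:
  targets:
    - {"grip": 1, "dx": 0.02, "dy": -0.03, "dz": -0.35, "wx": 0, "wy": 0, "wz": 0}
    - {"grip": 1, "dx": 0, "dy": 0, "dz": -0.35, "wx": 0, "wy": 0, "wz": 0}
    - {"grip": 1, "dx": 0, "dy": 0, "dz": -0.35, "wx": 0, "wy": 0, "wz": 0}
    - {"grip": 1, "dx": 0, "dy": 0, "dz": -0.35, "wx": 0, "wy": 0, "wz": 0}
    - {"grip": 1, "dx": 0, "dy": 0, "dz": 0, "wx": 0, "wy": 0, "wz": 0}
    - {"grip": -1, "dx": 0, "dy": 0, "dz": 0, "wx": 0, "wy": 0, "wz": 0}
    - {"grip": -1, "dx": 0, "dy": 0, "dz": 0, "wx": 0, "wy": 0, "wz": 0}
    - {"grip": -1, "dx": 0, "dy": 0, "dz": 0, "wx": 0, "wy": 0, "wz": 0}
    - {"grip": -1, "dx": 0, "dy": 0, "dz": 0, "wx": 0, "wy": 0, "wz": 0}
    - {"grip": -1, "dx": 0, "dy": 0, "dz": 0, "wx": 0, "wy": 0, "wz": 0}
    - {"grip": -1, "dx": 0, "dy": 0, "dz": 0, "wx": 0, "wy": 0, "wz": 0}
    - {"grip": -1, "dx": 0, "dy": 0, "dz": 0, "wx": 0, "wy": 0, "wz": 0}

```text
clock: 2.45
ee_pos: [442.7, 316.6, 173.5]
eef_rot: [-0.027, 3.141, 0.0]
wrist_force: [-0.4, -0.0, 0.8]
opening: 0.54
gripper_force: 0.0
```

>>> step_arm:
  targets:
    - {"grip": -1, "dx": 0, "dy": 0, "dz": 0, "wx": 0, "wy": 0, "wz": 0}
    - {"grip": -1, "dx": 0, "dy": 0, "dz": 0, "wx": 0, "wy": 0, "wz": 0}
    - {"grip": -1, "dx": 0, "dy": 0, "dz": 0, "wx": 0, "wy": 0, "wz": 0}
    - {"grip": -1, "dx": 0, "dy": 0, "dz": 0, "wx": 0, "wy": 0, "wz": 0}
    - {"grip": -1, "dx": 0, "dy": 0, "dz": 0, "wx": 0, "wy": 0, "wz": 0}
    - {"grip": -1, "dx": 0, "dy": 0, "dz": 0, "wx": 0, "wy": 0, "wz": 0}
    - {"grip": -1, "dx": 0, "dy": 0, "dz": 0, "wx": 0, "wy": 0, "wz": 0}
    - {"grip": -1, "dx": 0, "dy": 0, "dz": 0, "wx": 0, "wy": 0, "wz": 0}

```text
clock: 3.12
ee_pos: [442.5, 316.5, 173.1]
eef_rot: [0.027, -3.141, 0.0]
wrist_force: [-0.9, -0.1, -0.9]
opening: 0.175
gripper_force: 29.9
```

>>> step_arm:
  targets:
    - {"grip": -1, "dx": 0, "dy": 0, "dz": 0.25, "wx": 0, "wy": 0, "wz": 0}
    - {"grip": -1, "dx": 0, "dy": 0, "dz": 0.4, "wx": 0, "wy": 0, "wz": 0}
    - {"grip": -1, "dx": 0, "dy": 0, "dz": 0.4, "wx": 0, "wy": 0, "wz": 0}
    - {"grip": -1, "dx": 0, "dy": 0, "dz": 0.28, "wx": 0, "wy": 0, "wz": 0}
    - {"grip": -1, "dx": 0, "dy": 0, "dz": 0, "wx": 0, "wy": 0, "wz": 0}

```text
clock: 3.53
ee_pos: [443.7, 317.7, 229.3]
eef_rot: [-0.027, 3.137, 0.004]
wrist_force: [0.6, 0.0, -0.4]
opening: 0.175
gripper_force: 29.9
```

>>> step_arm:
  targets:
    - {"grip": -1, "dx": -0.06, "dy": -0.4, "dz": 0, "wx": 0, "wy": 0, "wz": 0.16}
    - {"grip": -1, "dx": -0.06, "dy": -0.8, "dz": 0, "wx": 0, "wy": 0, "wz": 0.16}
    - {"grip": -1, "dx": -0.06, "dy": -0.8, "dz": 0, "wx": 0, "wy": 0, "wz": 0.16}
    - {"grip": -1, "dx": -0.06, "dy": -0.8, "dz": 0, "wx": 0, "wy": 0, "wz": 0.16}
    - {"grip": -1, "dx": -0.06, "dy": -0.8, "dz": 0, "wx": 0, "wy": 0, "wz": 0.16}
    - {"grip": -1, "dx": -0.06, "dy": -0.8, "dz": 0, "wx": 0, "wy": 0, "wz": 0.16}
    - {"grip": -1, "dx": -0.06, "dy": -0.8, "dz": 0, "wx": 0, "wy": 0, "wz": 0.16}
    - {"grip": -1, "dx": -0.06, "dy": -0.8, "dz": 0, "wx": 0, "wy": 0, "wz": 0.16}
    - {"grip": -1, "dx": -0.06, "dy": -0.8, "dz": 0, "wx": 0, "wy": 0, "wz": 0.16}
    - {"grip": -1, "dx": -0.06, "dy": -0.8, "dz": 0, "wx": 0, "wy": 0, "wz": 0.16}
    - {"grip": -1, "dx": -0.06, "dy": -0.4, "dz": 0, "wx": 0, "wy": 0, "wz": 0.16}
    - {"grip": -1, "dx": -0.02, "dy": -0.16, "dz": 0, "wx": 0, "wy": 0, "wz": 0.16}

```text
clock: 4.53
ee_pos: [414.3, -13.3, 226.0]
eef_rot: [0.322, -3.124, 0.002]
wrist_force: [0.2, 0.2, -1.3]
opening: 0.172
gripper_force: 29.9
```

>>> step_arm:
  targets:
    - {"grip": -1, "dx": 0, "dy": 0, "dz": 0, "wx": 0, "wy": 0, "wz": 0}
    - {"grip": -1, "dx": 0, "dy": 0, "dz": 0, "wx": 0, "wy": 0, "wz": 0}
    - {"grip": -1, "dx": 0, "dy": 0, "dz": 0, "wx": 0, "wy": 0, "wz": 0}

```text
clock: 4.78
ee_pos: [415.3, -9.0, 226.3]
eef_rot: [0.329, -3.124, -0.001]
wrist_force: [0.2, 0.2, -0.9]
opening: 0.175
gripper_force: 29.9
```

```bash
python3 - <<'E'
from h import *
import pickle
a=snap('scene');b=snap('top');pickle.dump((a,b),open('s2.pkl','wb'));s=bot.state();print(s['ee_pos'],s['eef_rot'],s['wrist_force'],s['opening'])
A=cv2.resize(a['pixels'][150:270,200:320],None,fx=3.3,fy=3.3,interpolation=cv2.INTER_CUBIC);B=cv2.resize(b['pixels'][220:340,310:430],None,fx=3.3,fy=3.3,interpolation=cv2.INTER_CUBIC)
cv2.imwrite('pics/c2.png',np.hstack([A,B])[:,:,::-1])
E
```

```text
[415.37712601  -8.78414938 226.31630148] [ 3.30909453e-01 -3.12410832e+00 -5.56614212e-04] [ 0.38987417 -0.3652559  -0.95523128] 0.17883032554801206
```

View pics/c2.png

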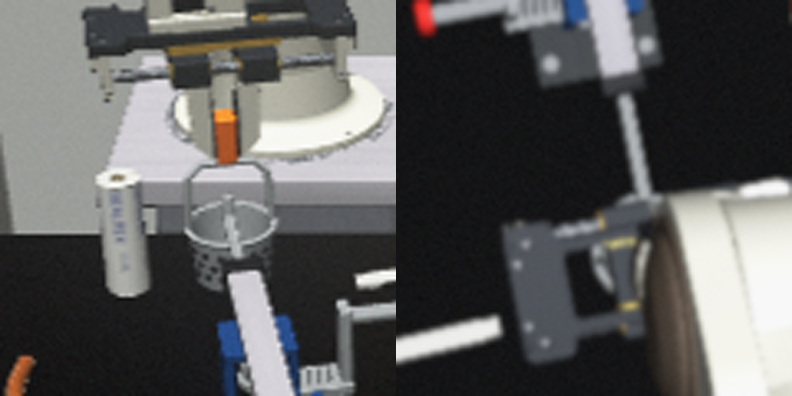

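The crop shows the hook tip at (228,198), centred in the loop opening, which spans (187..270). Clear to thread it.

>>> step_arm:
  targets:
    - {"grip": -1, "dx": 0.23, "dy": 0.045, "dz": 0, "wx": 0, "wy": 0, "wz": 0}
    - {"grip": -1, "dx": 0.23, "dy": 0.045, "dz": 0, "wx": 0, "wy": 0, "wz": 0}
    - {"grip": -1, "dx": 0.23, "dy": 0.045, "dz": 0, "wx": 0, "wy": 0, "wz": 0}
    - {"grip": -1, "dx": 0.23, "dy": 0.045, "dz": 0, "wx": 0, "wy": 0, "wz": 0}
    - {"grip": -1, "dx": 0.23, "dy": 0.045, "dz": 0, "wx": 0, "wy": 0, "wz": 0}
    - {"grip": -1, "dx": 0.23, "dy": 0.045, "dz": 0, "wx": 0, "wy": 0, "wz": 0}
    - {"grip": -1, "dx": 0, "dy": 0, "dz": 0, "wx": 0, "wy": 0, "wz": 0}
    - {"grip": -1, "dx": 0, "dy": 0, "dz": 0, "wx": 0, "wy": 0, "wz": 0}

```text
clock: 5.55
ee_pos: [470.9, 1.2, 226.1]
eef_rot: [0.329, -3.124, -0.001]
wrist_force: [-0.5, 0.5, -0.3]
opening: 0.175
gripper_force: 29.9
```

>>> step_arm:
  targets:
    - {"grip": -1, "dx": 0, "dy": 0, "dz": -0.2, "wx": 0, "wy": 0, "wz": 0}
    - {"grip": -1, "dx": 0, "dy": 0, "dz": -0.2, "wx": 0, "wy": 0, "wz": 0}
    - {"grip": -1, "dx": 0, "dy": 0, "dz": -0.2, "wx": 0, "wy": 0, "wz": 0}
    - {"grip": -1, "dx": 0, "dy": 0, "dz": -0.03, "wx": 0, "wy": 0, "wz": 0}
    - {"grip": -1, "dx": 0, "dy": 0, "dz": 0, "wx": 0, "wy": 0, "wz": 0}
    - {"grip": -1, "dx": 0, "dy": 0, "dz": 0, "wx": 0, "wy": 0, "wz": 0}

```text
clock: 6.05
ee_pos: [470.2, 1.0, 200.9]
eef_rot: [0.328, -3.124, -0.0]
wrist_force: [-0.5, 0.0, -0.7]
opening: 0.175
gripper_force: 29.9
```

>>> step_arm:
  targets:
    - {"grip": -1, "dx": 0.03, "dy": 0.02, "dz": -0.05, "wx": 0, "wy": 0, "wz": 0}
    - {"grip": -1, "dx": 0, "dy": 0, "dz": -0.04, "wx": 0, "wy": 0, "wz": 0}
    - {"grip": -1, "dx": 0, "dy": 0, "dz": 0, "wx": 0, "wy": 0, "wz": 0}
    - {"grip": -1, "dx": 0, "dy": 0, "dz": 0, "wx": 0, "wy": 0, "wz": 0}

```text
clock: 6.38
ee_pos: [471.7, 1.8, 197.6]
eef_rot: [-0.328, 3.124, 0.0]
wrist_force: [0.6, -0.6, -1.7]
opening: 0.176
gripper_force: 29.9
```

```bash
python3 - <<'E'
from h import *
a=snap('scene');b=snap('top');s=bot.state();print(s['ee_pos'],s['wrist_force'])
A=cv2.resize(a['pixels'][170:270,210:310],None,fx=5,fy=5,interpolation=cv2.INTER_CUBIC)
cv2.imwrite('pics/c3.png',A[:,:,::-1])
E
```

```text
[471.75955934   1.7578703  197.69227712] [ 1.071964    0.0334899  -0.60467933]
```

View pics/c3.png

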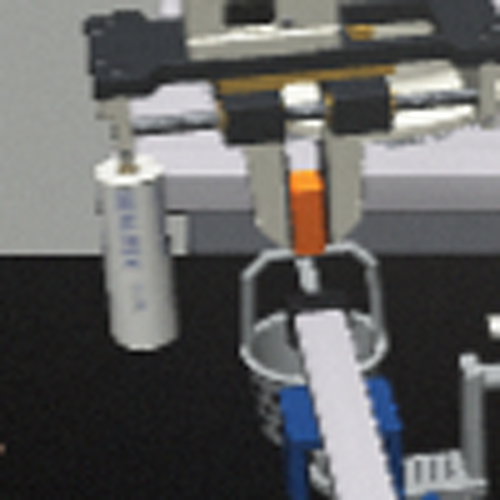

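The picture shows the hook bar through the loop at (310,275), just under the wire. I'll lower in small steps until it touches.

>>> step_arm:
  targets:
    - {"grip": -1, "dx": 0, "dy": 0, "dz": -0.025, "wx": 0, "wy": 0, "wz": 0}
    - {"grip": -1, "dx": 0, "dy": 0, "dz": 0, "wx": 0, "wy": 0, "wz": 0}
    - {"grip": -1, "dx": 0, "dy": 0, "dz": 0, "wx": 0, "wy": 0, "wz": 0}

```text
clock: 6.73
ee_pos: [471.9, 1.8, 196.8]
eef_rot: [-0.328, 3.124, -0.0]
wrist_force: [0.3, -0.3, 0.6]
opening: 0.173
gripper_force: 29.9
```

>>> step_arm:
  targets:
    - {"grip": -1, "dx": 0, "dy": 0, "dz": -0.025, "wx": 0, "wy": 0, "wz": 0}
    - {"grip": -1, "dx": 0, "dy": 0, "dz": 0, "wx": 0, "wy": 0, "wz": 0}
    - {"grip": -1, "dx": 0, "dy": 0, "dz": 0, "wx": 0, "wy": 0, "wz": 0}

```text
clock: 6.98
ee_pos: [472.0, 1.8, 196.3]
eef_rot: [-0.328, 3.124, -0.0]
wrist_force: [-1.0, -1.1, 6.4]
opening: 0.171
gripper_force: 29.9
```

>>> step_arm:
  targets:
    - {"grip": -1, "dx": 0, "dy": 0, "dz": 0.015, "wx": 0, "wy": 0, "wz": 0}
    - {"grip": -0.5, "dx": 0, "dy": 0, "dz": 0, "wx": 0, "wy": 0, "wz": 0}
    - {"grip": -0.4, "dx": 0, "dy": 0, "dz": 0, "wx": 0, "wy": 0, "wz": 0}
    - {"grip": -0.2, "dx": 0, "dy": 0, "dz": 0, "wx": 0, "wy": 0, "wz": 0}
    - {"grip": 0, "dx": 0, "dy": 0, "dz": 0, "wx": 0, "wy": 0, "wz": 0}
    - {"grip": 0, "dx": 0, "dy": 0, "dz": 0, "wx": 0, "wy": 0, "wz": 0}
    - {"grip": 0, "dx": 0, "dy": 0, "dz": 0, "wx": 0, "wy": 0, "wz": 0}
    - {"grip": 0, "dx": 0, "dy": 0, "dz": 0, "wx": 0, "wy": 0, "wz": 0}
    - {"grip": 0, "dx": 0, "dy": 0, "dz": 0, "wx": 0, "wy": 0, "wz": 0}

```text
clock: 7.73
ee_pos: [471.7, 1.8, 196.1]
eef_rot: [0.328, -3.124, -0.0]
wrist_force: [-0.5, -0.8, 0.7]
opening: 0.502
gripper_force: 0.0
```

>>> step_arm:
  targets:
    - {"grip": 0, "dx": 0, "dy": 0, "dz": 0.2, "wx": 0, "wy": 0, "wz": 0}
    - {"grip": 0.5, "dx": 0, "dy": 0, "dz": 0.35, "wx": 0, "wy": 0, "wz": 0}
    - {"grip": 0.5, "dx": 0, "dy": 0, "dz": 0.45, "wx": 0, "wy": 0, "wz": 0}
    - {"grip": 0.5, "dx": 0, "dy": 0, "dz": 0.5, "wx": 0, "wy": 0, "wz": 0}
    - {"grip": 0.5, "dx": 0, "dy": 0, "dz": 0.3, "wx": 0, "wy": 0, "wz": 0}

```text
clock: 8.15
ee_pos: [472.4, 2.0, 270.6]
eef_rot: [-0.329, 3.122, -0.0]
wrist_force: [0.4, 1.0, 0.1]
opening: 0.728
gripper_force: 0.0
```

>>> step_arm:
  targets:
    - {"grip": 0.5, "dx": 0.15, "dy": 0.17, "dz": 0, "wx": 0, "wy": 0, "wz": -0.5}
    - {"grip": 0.5, "dx": 0.15, "dy": 0.17, "dz": 0, "wx": 0, "wy": 0, "wz": -1}
    - {"grip": 0.5, "dx": 0.15, "dy": 0.17, "dz": 0, "wx": 0, "wy": 0, "wz": -1}
    - {"grip": 0.5, "dx": 0.15, "dy": 0.17, "dz": 0, "wx": 0, "wy": 0, "wz": -1}
    - {"grip": 0.5, "dx": 0.15, "dy": 0.17, "dz": 0, "wx": 0, "wy": 0, "wz": -1}
    - {"grip": 0.5, "dx": 0.15, "dy": 0.17, "dz": 0, "wx": 0, "wy": 0, "wz": -1}
    - {"grip": 0.5, "dx": 0.15, "dy": 0.17, "dz": 0, "wx": 0, "wy": 0, "wz": -1}
    - {"grip": 0.5, "dx": 0.15, "dy": 0.17, "dz": 0, "wx": 0, "wy": 0, "wz": -1}
    - {"grip": 0.5, "dx": 0.15, "dy": 0.17, "dz": 0, "wx": 0, "wy": 0, "wz": -1}
    - {"grip": 0.5, "dx": 0.15, "dy": 0.17, "dz": 0, "wx": 0, "wy": 0, "wz": -1}
    - {"grip": 0.5, "dx": 0.15, "dy": 0.17, "dz": 0, "wx": 0, "wy": 0, "wz": -1}
    - {"grip": 0.5, "dx": 0.15, "dy": 0.17, "dz": 0, "wx": 0, "wy": 0, "wz": -1}

```text
clock: 9.15
ee_pos: [544.0, 83.8, 268.8]
eef_rot: [1.43, 2.797, 0.001]
wrist_force: [0.7, 0.2, 0.4]
opening: 0.749
gripper_force: 0.0
```

>>> step_arm:
  targets:
    - {"grip": 0.5, "dx": 0.15, "dy": 0.17, "dz": 0, "wx": 0, "wy": 0, "wz": -1}
    - {"grip": 0.5, "dx": 0.15, "dy": 0.17, "dz": 0, "wx": 0, "wy": 0, "wz": -1}
    - {"grip": 0.5, "dx": 0.15, "dy": 0.17, "dz": 0, "wx": 0, "wy": 0, "wz": -1}
    - {"grip": 0.5, "dx": 0.15, "dy": 0.17, "dz": 0, "wx": 0, "wy": 0, "wz": -1}
    - {"grip": 0.5, "dx": 0, "dy": 0, "dz": 0, "wx": 0, "wy": 0, "wz": -0.21}
    - {"grip": 0.5, "dx": 0, "dy": 0, "dz": 0, "wx": 0, "wy": 0, "wz": 0}
    - {"grip": 0.5, "dx": 0, "dy": 0, "dz": 0, "wx": 0, "wy": 0, "wz": 0}
    - {"grip": 0.5, "dx": 0, "dy": 0, "dz": 0, "wx": 0, "wy": 0, "wz": 0}

```text
clock: 9.82
ee_pos: [567.3, 109.9, 268.3]
eef_rot: [1.975, 2.443, -0.001]
wrist_force: [0.1, 0.0, 0.1]
opening: 0.75
gripper_force: 0.0
```

```bash
python3 - <<'E'
from h import *
import pickle
a=snap('scene');b=snap('top');pickle.dump((a,b),open('s4.pkl','wb'));s=bot.state();print(s['ee_pos'],s['eef_rot'],s['wrist_force'],s['joint_positions'])
A=cv2.resize(a['pixels'][150:300,210:360],None,fx=4,fy=4,interpolation=cv2.INTER_CUBIC)
cv2.imwrite('pics/c4.png',A[:,:,::-1])
E
```

```text
[567.451439   109.93271066 268.28886984] [ 1.97675533e+00  2.44172446e+00 -2.82395139e-04] [-0.20145108 -0.88030822  0.01202184] [-0.12921913  0.36864166 -0.13621595  1.76878047  0.05801209  1.00819058
 -0.07766675]
```

View pics/c4.png

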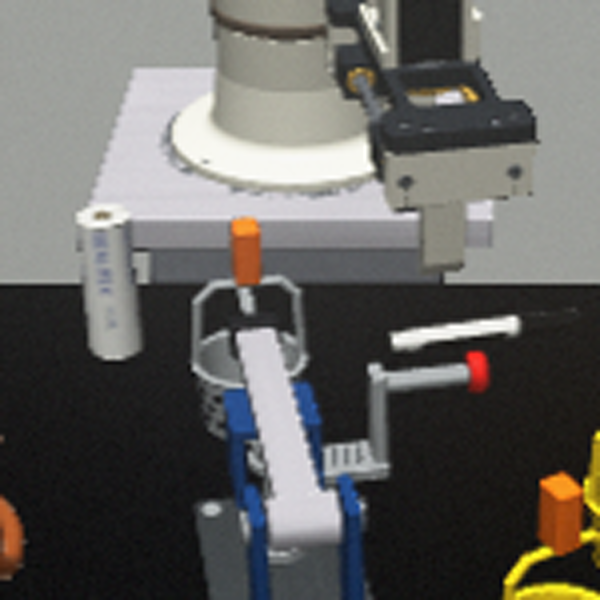

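The picture shows the basket hanging upright on the hook (block at (245,250)) and the gripper over the latch bar, which runs from (388,380) to the knob at (478,372). Descending onto it.

>>> step_arm:
  targets:
    - {"grip": 0.5, "dx": 0.06, "dy": 0.04, "dz": -0.4, "wx": 0, "wy": 0, "wz": 0}
    - {"grip": 0.5, "dx": 0, "dy": 0, "dz": -0.5, "wx": 0, "wy": 0, "wz": 0}
    - {"grip": 0.5, "dx": 0, "dy": 0, "dz": -0.5, "wx": 0, "wy": 0, "wz": 0}
    - {"grip": 0.5, "dx": 0, "dy": 0, "dz": -0.5, "wx": 0, "wy": 0, "wz": 0}
    - {"grip": 0.5, "dx": 0, "dy": 0, "dz": -0.45, "wx": 0, "wy": 0, "wz": 0}
    - {"grip": 0.5, "dx": 0, "dy": 0, "dz": -0.3, "wx": 0, "wy": 0, "wz": 0}
    - {"grip": 0.5, "dx": 0, "dy": 0, "dz": 0, "wx": 0, "wy": 0, "wz": 0}
    - {"grip": 0.5, "dx": 0, "dy": 0, "dz": 0, "wx": 0, "wy": 0, "wz": 0}
    - {"grip": 0.5, "dx": 0, "dy": 0, "dz": 0, "wx": 0, "wy": 0, "wz": 0}

```text
clock: 10.67
ee_pos: [570.8, 112.2, 163.2]
eef_rot: [1.977, 2.441, 0.002]
wrist_force: [0.8, 0.6, -0.4]
opening: 0.752
gripper_force: 0.0
```

>>> step_arm:
  targets:
    - {"grip": -1, "dx": 0, "dy": 0, "dz": 0, "wx": 0, "wy": 0, "wz": 0}
    - {"grip": -1, "dx": 0, "dy": 0, "dz": 0, "wx": 0, "wy": 0, "wz": 0}
    - {"grip": -1, "dx": 0, "dy": 0, "dz": 0, "wx": 0, "wy": 0, "wz": 0}
    - {"grip": -1, "dx": 0, "dy": 0, "dz": 0, "wx": 0, "wy": 0, "wz": 0}
    - {"grip": -1, "dx": 0, "dy": 0, "dz": 0, "wx": 0, "wy": 0, "wz": 0}
    - {"grip": -1, "dx": 0, "dy": 0, "dz": 0, "wx": 0, "wy": 0, "wz": 0}
    - {"grip": -1, "dx": 0, "dy": 0, "dz": 0, "wx": 0, "wy": 0, "wz": 0}
    - {"grip": -1, "dx": 0, "dy": 0, "dz": 0, "wx": 0, "wy": 0, "wz": 0}
    - {"grip": -1, "dx": 0, "dy": 0, "dz": 0, "wx": 0, "wy": 0, "wz": 0}
    - {"grip": -1, "dx": 0, "dy": 0, "dz": 0, "wx": 0, "wy": 0, "wz": 0}
    - {"grip": -1, "dx": 0, "dy": 0, "dz": 0, "wx": 0, "wy": 0, "wz": 0}
    - {"grip": -1, "dx": 0, "dy": 0, "dz": 0, "wx": 0, "wy": 0, "wz": 0}

```text
clock: 11.67
ee_pos: [568.0, 111.7, 161.8]
eef_rot: [-1.975, -2.439, 0.006]
wrist_force: [-6.5, -1.8, 5.7]
opening: 0.118
gripper_force: 30.0
```

>>> step_arm:
  targets:
    - {"grip": -1, "dx": 0, "dy": 0, "dz": 0, "wx": 0, "wy": 0, "wz": 0}
    - {"grip": -1, "dx": 0, "dy": 0, "dz": 0, "wx": 0, "wy": 0, "wz": 0}
    - {"grip": -1, "dx": 0, "dy": 0, "dz": 0, "wx": 0, "wy": 0, "wz": 0}

```text
clock: 11.92
ee_pos: [568.0, 111.8, 161.8]
eef_rot: [-1.975, -2.439, 0.006]
wrist_force: [-6.4, -1.7, 5.1]
opening: 0.119
gripper_force: 30.0
```

>>> step_arm:
  targets:
    - {"grip": -1, "dx": -0.055, "dy": -0.01, "dz": 0, "wx": 0, "wy": 0, "wz": 0}
    - {"grip": -1, "dx": -0.02, "dy": 0.1, "dz": 0, "wx": 0, "wy": 0, "wz": 0}
    - {"grip": -1, "dx": -0.02, "dy": 0.1, "dz": 0, "wx": 0, "wy": 0, "wz": 0}
    - {"grip": -1, "dx": -0.02, "dy": 0.1, "dz": 0, "wx": 0, "wy": 0, "wz": 0}
    - {"grip": -1, "dx": 0, "dy": 0, "dz": 0, "wx": 0, "wy": 0, "wz": 0}
    - {"grip": -1, "dx": 0, "dy": 0, "dz": 0, "wx": 0, "wy": 0, "wz": 0}

```text
clock: 12.42
ee_pos: [565.6, 121.5, 162.0]
eef_rot: [1.978, 2.439, -0.004]
wrist_force: [0.1, -7.4, 1.1]
opening: 0.122
gripper_force: 30.0
```

>>> step_arm:
  targets:
    - {"grip": -1, "dx": -0.015, "dy": 0.07, "dz": 0, "wx": 0, "wy": 0, "wz": 0}
    - {"grip": -1, "dx": 0, "dy": 0, "dz": 0, "wx": 0, "wy": 0, "wz": 0}
    - {"grip": -1, "dx": 0, "dy": 0, "dz": 0, "wx": 0, "wy": 0, "wz": 0}

```text
clock: 12.67
ee_pos: [565.1, 123.7, 161.9]
eef_rot: [1.979, 2.438, -0.005]
wrist_force: [0.7, -7.7, 1.4]
opening: 0.12
gripper_force: 30.0
```

>>> step_arm:
  targets:
    - {"grip": -1, "dx": -0.013, "dy": 0.065, "dz": 0, "wx": 0, "wy": 0, "wz": 0}
    - {"grip": -1, "dx": 0, "dy": 0, "dz": 0, "wx": 0, "wy": 0, "wz": 0}
    - {"grip": -1, "dx": 0, "dy": 0, "dz": 0, "wx": 0, "wy": 0, "wz": 0}

```text
clock: 12.92
ee_pos: [564.7, 125.8, 161.9]
eef_rot: [1.979, 2.437, -0.005]
wrist_force: [0.2, -8.9, 0.7]
opening: 0.116
gripper_force: 30.0
```

```bash
python3 - <<'E'
from h import *
import pickle
a0,b0=pickle.load(open('s4.pkl','rb'))
a=snap('scene');print(bot.state()['ee_pos'],bot.state()['wrist_force'])
for s in(a0,a):
    h=cv2.cvtColor(s['pixels'],cv2.COLOR_RGB2HSV);m=cv2.inRange(h,(0,180,80),(4,255,255))
    m[:230]=0;m[255:]=0;v,u=np.nonzero(m);print(len(u),u.mean(),v.mean(),plane(s,u.mean(),v.mean(),115))
E
```

```text
[564.73650156 125.72848391 161.97044551] [ 0.4783622  -8.98227126  0.26439338]
44 329.0681818181818 242.22727272727272 [564.10969815 139.87487153 115.        ]
4 335.5 246.0 [580.10203249 153.97890617 115.        ]
```

The knob has moved out by about 14 mm, so the latch is free. Now lifting along the arc.

>>> step_arm:
  targets:
    - {"grip": -1, "dx": 0.001, "dy": 0, "dz": 0.05, "wx": 0, "wy": 0, "wz": 0}
    - {"grip": -1, "dx": 0.003, "dy": 0, "dz": 0.075, "wx": 0, "wy": 0, "wz": 0}
    - {"grip": -1, "dx": 0.005, "dy": 0.001, "dz": 0.075, "wx": 0, "wy": 0, "wz": 0}
    - {"grip": -1, "dx": 0.006, "dy": 0.001, "dz": 0.075, "wx": 0, "wy": 0, "wz": 0}
    - {"grip": -1, "dx": 0, "dy": 0, "dz": 0.025, "wx": 0, "wy": 0, "wz": 0}
    - {"grip": -1, "dx": 0, "dy": 0, "dz": 0, "wx": 0, "wy": 0, "wz": 0}

```text
clock: 13.47
ee_pos: [565.1, 125.7, 173.1]
eef_rot: [1.979, 2.437, -0.006]
wrist_force: [3.1, -8.1, -6.6]
opening: 0.121
gripper_force: 30.0
```

>>> step_arm:
  targets:
    - {"grip": -1, "dx": 0.008, "dy": 0.002, "dz": 0.06, "wx": 0, "wy": 0, "wz": 0}
    - {"grip": -1, "dx": 0.01, "dy": 0.002, "dz": 0.075, "wx": 0, "wy": 0, "wz": 0}
    - {"grip": -1, "dx": 0.011, "dy": 0.002, "dz": 0.075, "wx": 0, "wy": 0, "wz": 0}
    - {"grip": -1, "dx": 0.013, "dy": 0.003, "dz": 0.075, "wx": 0, "wy": 0, "wz": 0}
    - {"grip": -1, "dx": 0.015, "dy": 0.003, "dz": 0.075, "wx": 0, "wy": 0, "wz": 0}
    - {"grip": -1, "dx": 0.017, "dy": 0.004, "dz": 0.075, "wx": 0, "wy": 0, "wz": 0}
    - {"grip": -1, "dx": 0.019, "dy": 0.004, "dz": 0.075, "wx": 0, "wy": 0, "wz": 0}
    - {"grip": -1, "dx": 0.02, "dy": 0.004, "dz": 0.075, "wx": 0, "wy": 0, "wz": 0}
    - {"grip": -1, "dx": 0.022, "dy": 0.005, "dz": 0.07, "wx": 0, "wy": 0, "wz": 0}
    - {"grip": -1, "dx": 0.024, "dy": 0.005, "dz": 0.07, "wx": 0, "wy": 0, "wz": 0}
    - {"grip": -1, "dx": 0, "dy": 0, "dz": 0, "wx": 0, "wy": 0, "wz": 0}

```text
clock: 14.38
ee_pos: [570.9, 126.8, 201.9]
eef_rot: [1.98, 2.438, -0.009]
wrist_force: [1.4, -9.4, -5.1]
opening: 0.114
gripper_force: 30.0
```

>>> step_arm:
  targets:
    - {"grip": -1, "dx": 0.022, "dy": 0.005, "dz": 0.06, "wx": 0, "wy": 0, "wz": 0}
    - {"grip": -1, "dx": 0.024, "dy": 0.005, "dz": 0.06, "wx": 0, "wy": 0, "wz": 0}
    - {"grip": -1, "dx": 0.025, "dy": 0.005, "dz": 0.06, "wx": 0, "wy": 0, "wz": 0}
    - {"grip": -1, "dx": 0.026, "dy": 0.006, "dz": 0.06, "wx": 0, "wy": 0, "wz": 0}
    - {"grip": -1, "dx": 0.027, "dy": 0.006, "dz": 0.06, "wx": 0, "wy": 0, "wz": 0}
    - {"grip": -1, "dx": 0.027, "dy": 0.006, "dz": 0.06, "wx": 0, "wy": 0, "wz": 0}
    - {"grip": -1, "dx": 0, "dy": 0, "dz": 0, "wx": 0, "wy": 0, "wz": 0}
    - {"grip": -1, "dx": 0, "dy": 0, "dz": 0, "wx": 0, "wy": 0, "wz": 0}
    - {"grip": -1, "dx": 0, "dy": 0, "dz": 0, "wx": 0, "wy": 0, "wz": 0}

```text
clock: 15.13
ee_pos: [576.1, 127.9, 215.6]
eef_rot: [-1.981, -2.438, 0.011]
wrist_force: [-0.6, -9.5, -5.5]
opening: 0.12
gripper_force: 30.0
```

```bash
python3 - <<'E'
from h import *
import pickle
a=snap('scene');b=snap('top');pickle.dump((a,b),open('s5.pkl','wb'));s=bot.state();print(s['ee_pos'],s['wrist_force'])
h=cv2.cvtColor(a['pixels'],cv2.COLOR_RGB2HSV);m=cv2.inRange(h,(8,190,120),(16,255,255));m[:,340:]=0;v,u=np.nonzero(m);print(len(u),u.mean(),v.mean())
# block expected positions: loop near hook, at various slides
for sl in(0,20,40):
  f=.47;r=240-sl;P=np.array([706.5-r*np.cos(f)*.978,52-r*np.cos(f)*.208,115+r*np.sin(f)+4+24]);print(sl,P,proj(a,P))
A=cv2.resize(a['pixels'][130:280,200:350],None,fx=4,fy=4,interpolation=cv2.INTER_CUBIC)
cv2.imwrite('pics/c5.png',A[:,:,::-1])
E
```

```text
[576.12749733 127.92752628 215.55359963] [-0.27547987 -8.76345684 -5.64198545]
166 219.16867469879517 240.66265060240963
0 [497.23109139   7.49291105 251.69270849] [269.72260017 174.47477656]
20 [514.67016711  11.20183513 242.63498278] [270.94927642 181.49173135]
40 [532.10924283  14.91075921 233.57725708] [272.2001662 188.6422124]
```

View pics/c5.png

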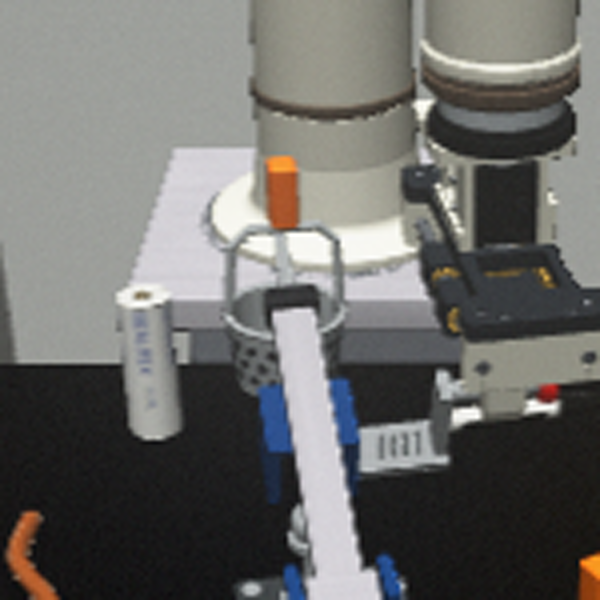

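The boom is up with the basket hanging on the hook (block at crop (283,192), between the 0 and 20 mm slide predictions). That puts the underside at about 125 mm, and the latch handle is still gripped. I'll let it settle and check for motion.

>>> step_arm:
  targets:
    - {"grip": -1, "dx": 0, "dy": 0, "dz": 0, "wx": 0, "wy": 0, "wz": 0}
    - {"grip": -1, "dx": 0, "dy": 0, "dz": 0, "wx": 0, "wy": 0, "wz": 0}
    - {"grip": -1, "dx": 0, "dy": 0, "dz": 0, "wx": 0, "wy": 0, "wz": 0}
    - {"grip": -1, "dx": 0, "dy": 0, "dz": 0, "wx": 0, "wy": 0, "wz": 0}
    - {"grip": -1, "dx": 0, "dy": 0, "dz": 0, "wx": 0, "wy": 0, "wz": 0}
    - {"grip": -1, "dx": 0, "dy": 0, "dz": 0, "wx": 0, "wy": 0, "wz": 0}
    - {"grip": -1, "dx": 0, "dy": 0, "dz": 0, "wx": 0, "wy": 0, "wz": 0}
    - {"grip": -1, "dx": 0, "dy": 0, "dz": 0, "wx": 0, "wy": 0, "wz": 0}
    - {"grip": -1, "dx": 0, "dy": 0, "dz": 0, "wx": 0, "wy": 0, "wz": 0}
    - {"grip": -1, "dx": 0, "dy": 0, "dz": 0, "wx": 0, "wy": 0, "wz": 0}
    - {"grip": -1, "dx": 0, "dy": 0, "dz": 0, "wx": 0, "wy": 0, "wz": 0}
    - {"grip": -1, "dx": 0, "dy": 0, "dz": 0, "wx": 0, "wy": 0, "wz": 0}

```text
clock: 16.23
ee_pos: [576.1, 127.9, 215.5]
eef_rot: [-1.981, -2.439, 0.011]
wrist_force: [-0.4, -8.4, -5.5]
opening: 0.122
gripper_force: 30.0
```

```bash
python3 - <<'E'
from h import *
for i in range(12):
  a=snap('scene')
  if i%2: continue
  h=cv2.cvtColor(a['pixels'],cv2.COLOR_RGB2HSV);m=cv2.inRange(h,(8,190,120),(16,255,255));m[:,:250]=0;m[:,290:]=0;m[210:]=0;v,u=np.nonzero(m);print(len(u),u.mean(),v.mean())
s=bot.state();print(s['clock'],s['ee_pos'],s['opening'],s['gripper_force'])
E
```

```text
44 270.04545454545456 175.6818181818182
43 270.04651162790697 175.34883720930233
42 270.0 174.45238095238096
43 270.04651162790697 174.90697674418604
46 270.2826086956522 175.43478260869566
47 269.9148936170213 175.63829787234042
16.8333 [576.13163987 127.90047677 215.53757844] 0.1158565989650802 30.000371038913727
```

There's still a slight swing of about 1 px, so I'll wait longer; there's plenty of time.

```bash
python3 - <<'E'
from h import *
o=[]
for i in range(90):
  a=snap('scene')
  if i<78: continue
  h=cv2.cvtColor(a['pixels'],cv2.COLOR_RGB2HSV);m=cv2.inRange(h,(8,190,120),(16,255,255));m[:,:250]=0;m[:,290:]=0;m[210:]=0;v,u=np.nonzero(m);o.append((len(u),round(u.mean(),1),round(v.mean(),1)))
print(o);s=bot.state();print(s['clock'],s['ee_pos'],s['wrist_force'])
E
```

```text
[(45, np.float64(270.0), np.float64(175.5)), (38, np.float64(270.1), np.float64(174.1)), (45, np.float64(270.0), np.float64(174.8)), (40, np.float64(269.7), np.float64(174.6)), (45, np.float64(270.1), np.float64(175.1)), (42, np.float64(270.0), np.float64(174.2)), (40, np.float64(270.0), np.float64(174.7)), (44, np.float64(269.9), np.float64(175.0)), (37, np.float64(269.9), np.float64(174.2)), (39, np.float64(269.8), np.float64(174.3)), (48, np.float64(270.1), np.float64(175.8)), (42, np.float64(270.0), np.float64(174.8))]
21.3333 [576.08613552 127.8810304  215.51506758] [ 0.16828081 -8.00880033 -5.11128588]
```

The remaining variation is mask noise with no trend, so the basket is at rest. Handing in.

```bash
python3 -c "
from cell import bot
print(bot.close_job())"
```

```text
the job is handed in; nothing more can be done
None
```

I hung the steel basket on the hook and let go, pulled the latch about 14 mm, and handed in with the boom held up about 0.46 rad by the latch handle, the basket hanging still with its underside about 125 mm up by my estimate, and the beaker, jar and film untouched.

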